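Third hand at the bottom bracket cradle

TASK

Be my third hand while I fasten the ring on this bottom bracket: pick up the loose bottom bracket cartridge, lay it lengthwise on the two rails of the cradle clear of the sprung stop, then slide it along the rails to press its end squarely against the stop until the gauge pointer stands between the two marks. Never drive the stop to the end of its travel, and leave the bell, the hex keys and the oil bottle where they are. Finish while holding: keep the cartridge pressed there, steady on the rails with the pointer between the marks; do not let go.

Things in the scene. Friction and masses are not known exactly. Their poses are not given: they have to be found in the camera images.
- cartridge: loose bottom bracket cartridge lying on the bench, about 0.25 kg: black barrel 35 mm in diameter, 68 mm long, with a bare steel spindle 17 mm in diameter standing out 22 mm at each end, 113 mm over all. Its y axis runs along the spindle; the ends are equal for this job. Origin midway along, 18 mm off the spindle axis (under it at the start)
- cartridge_mid (a point): the centre of the cartridge, on the spindle axis, midway along; 18 mm above the bench at the start
- cradle: grey cradle bolted to the bench; origin at its base plate's underside. Its y axis points along the rails to the sprung stop, z up. Base 100 mm in x, y = -135 to 160 mm, top at 12 mm. Two steel rails, 8 mm thick, along y at x = -10 and +10 mm, centres 51 mm up, from y = -124 mm to the spring housing (60 mm wide, y = 105 to 155, 95 mm high)
- seat (a point): fixed point of the cradle midway between the rails at its y = 0, 70 mm above the bench: there the axis of a cartridge lying on both rails passes. Same axes as the cradle. Under the rails is free air but for a 44 mm wide support at y = -128 to -116 mm, so fingers closed on the barrel's sides pass outside and below the rails
- stop_face (a point): the point of the sprung stop's flat aluminium pad (34 by 34 mm, 8 mm thick) that the spindle's end meets, on the axis line, 70 mm above the bench; at rest it lies 40 mm from the seat point along the cradle's +y, and it moves with the stop, in +y as it is pressed
- stop_pad: that pad, part of the stop; its origin lies 70 mm below stop_face, at bench height
- stop (a joint): how far the stop is pressed in, m: 0 at rest (no force), 0.040 at the end of travel. A spring of 500 N/m pushes back: 0.020 takes 10 N. A steel pointer strip moves with it over the housing's top, about 100 mm above the bench; its tip is at the first black mark at 0.012 (6 N), at the second at 0.028 (14 N)
- bell: bystander: a bicycle bell, 53x66x31 mm, standing loose on the bench; origin under its centre
- hex_keys: bystander: a folding hex key set, 30x90x22 mm, lying loose on the bench; origin under its centre
- lube: bystander: an oil bottle, 42 mm across and 123 mm tall, standing loose on the bench; origin under its centre

How it is judged:
By the outcome, as a careful person would: the job done as asked, in the order asked, and still so for the second after the job is handed in, while the arm keeps its last pose, push and grip.
It also fails if it takes over 40 s, if anything falls off the work surface, if the arm or the gripper's body presses on something with over 40 N, if the wrist force passes 120 N, or if a joint passes its speed limit or range.

ROBOT

A 6-joint arm with a two-finger parallel gripper is mounted at the origin on a cart in front of the work surface, level with it; the furniture and walls round the work are solid. World frame = base frame: x ahead of the robot, y to its left, z up, the work surface at z = 0. Lengths are in m, angles in rad, forces in N, time in s.
With the tool pointing down it reaches from about 0.425 to 0.95 m from the base axis. Payload 3.5 kg.
Tool frame: the origin (TCP) lies midway between the tips of the shut fingers; the grasp point (between the pads) lies ctrl.grasp_offset behind it (ctrl.grasp_offset is the distance from the TCP to the grasp point, in m); x points along the fingers, y is the direction in which the jaws open and shut, and the axes are right-handed (so a half turn about x gives the same grasp; the last joint's range is limited). The gripper opens to 85 mm and grips with 20 to 120 N. Pads are 22 mm wide; open, the fingers measure 114 mm over their backs; the gripper's body (76 mm by 85 mm) begins 54 mm behind the grasp point. The pads swing forward as they close: fully open they stand 13 mm farther back than shut.
Start: joints at [1.14, 0.286, 1.577, -0, 1.279, -0.15], TCP at [0.187, 0.649, 0.231] pointing down, gripper open.
Joint ranges: [-2.77, 2.77], [-0.9, 2.22], [0.21, 2.48], [-1.53, 4.67], [0.24, 2.81], [-2.84, 2.84]. Speed limits (rad/s): [2.79, 2.79, 3.14, 3.14, 3.14, 3.14].

INTERFACE

Orientations are given as a unit quaternion [x, y, z, w].
In Python, from plant import readout, read_camera, sign_off, ctrl gives the robot as it stands.
- The arm moves only by the tool drive_tool, never from a script. Its argument "steps" is a list of rows, each a list of 5 numbers: the shift along the tool's x, y, z in cm, then the turn about the tool's x in degrees, then the opening, from 0 (shut) to 1 (fully open). A call has 1 to 10 rows; each row shifts and turns the commanded pose from where the row before left it, along the tool's axes as they then stand; what a row does not reach is not made up. A row lasts 1/10 s, in which the tool goes at most 50 mm and 8.59 degrees, less where a joint would pass 70% of its speed; a pose out of reach is approached as far as the arm can. A call is refused whole if a number of a shift passes 5 or a number of a turn 8.59, either way. A call with a gripper value outside its range is refused whole. The fingers move at their own pace and stop on an object; "force" is the grip in N (left out, the last holds). Time passes only in rows, so rows that do not move let the fingers close. It gives the time, the measured TCP pose, the force and the opening at its end, in the units of the state.
- readout.get_state(): the state, without advancing time (a new reading comes with each control period).
- read_camera(name): name is "side" or "top" or "wrist"; returns a dict with "frame" (480x640x3 uint8, red, green, blue), "vertical_fov" (degrees; the focal length in pixels is half the picture's height over the tangent of half this angle, whatever the lens; pixels are square), "cx", "cy" (the principal point, pixels), "k1" (the pictures are not rectified: a ray, as slopes to the right and down, at radius r is drawn at 1 + k1 r^2 times it, then the intrinsics apply), "eye" and "orientation" of the camera in the world. Camera axes: x right, y up, looking along -z (the intrinsics and any distortion apply to the point x, -y, -z); pixel columns grow to the right and rows downward; lengths in m; the calibration is good to about 2 mm. A picture is of the moment at which its call begins. There is no depth.
- sign_off(): hands the job in, once; it reports no verdict.
The state is a dict: "time": time; "qpos": joint angles; "dq": joint speeds; "joint_efforts": joint torques, N m; "eef_pos": TCP position; "tcp_rot": TCP orientation; "contact_force": force on the tool from outside, world axes, zero at the start; "wrist_torque": the same for the moment, N m; "opening": opening from 0.0 (shut) to 1.0 (fully open).
Only numpy, scipy, OpenCV 4.12 (cv2) and the standard library are available. Lean on these libraries where they do the work, as an engineer would, in place of code of your own. Each camera call takes 0.05 s, during which the arm holds its last target. There are 200 camera calls.

## Working session

There is one attempt and no reset: what is moved stays moved. The work goes in short steps, Python scripts to look and compute and a tool call to move; the robot and the scene stay as the last step left them, time stands still between calls to the robot, and variables do not carry over. Pictures are saved under pics/ and viewed, about 8 in all and at most 12, crops included, and the job is handed in when it is done.

Besides the shell and the picture viewer there is one more tool, called after "Request:" as name(argument=value, ...) on one line, values as JSON. drive_tool: Moves the arm, as the interface text tells. Its arguments: {"type":"object","properties":{"steps":{"type":"array","items":{"type":"array","items":{"type":"number"}}},"force":{"type":"number"}},"required":["steps"]}

```bash
mkdir -p pics
cat > h.py <<'E'
import numpy as np, cv2
from scipy.spatial.transform import Rotation as R
from plant import readout, read_camera, ctrl
def shot(name,fn=None):
    c=read_camera(name)
    if fn: cv2.imwrite('pics/'+fn,c['frame'][:,:,::-1])
    return c
def f(c): return 240/np.tan(np.radians(c['vertical_fov'])/2)
def ray(c,u,v):
    p=np.array([(u-c['cx'])/f(c),(v-c['cy'])/f(c)]);q=p.copy()
    for _ in range(20): q=p/(1+c['k1']*(q@q))
    return np.array(c['eye']),R.from_quat(c['orientation']).apply([q[0],-q[1],-1])
def plane(c,u,v,z):
    e,d=ray(c,u,v); return e+d*(z-e[2])/d[2]
def proj(c,P):
    q=R.from_quat(c['orientation']).inv().apply(np.array(P)-c['eye'])
    s=np.array([q[0],-q[1]])/-q[2]; s=s*(1+c['k1']*(s@s))
    return s*f(c)+[c['cx'],c['cy']]
E
python3 - <<'E'
from h import *
s=readout.get_state();print(s['time'],s['eef_pos'],s['tcp_rot'],s['opening'],ctrl.grasp_offset)
for n in('top','side'):
    c=shot(n,n+'0.png');print(n,c['vertical_fov'],c['cx'],c['cy'],c['k1'],c['eye'],c['orientation'])
E
```

```text
0.0 [0.18675694 0.64796209 0.22991718] [ 0.09815208  0.70038429 -0.09976324  0.69991093] 1.0010062557797237 0.0187
top 48.29148495006737 322.2196697942178 240.9458768539913 -0.13737594447537455 [0.40528459 0.09655295 0.93674217] [-0.03269653  0.04728831  0.71152707 -0.70030278]
side 47.028118424119256 320.15686386762303 241.87941140700235 -0.012607854658419074 [0.42091501 0.90723286 0.82305213] [-0.00988063  0.40524918  0.91293649 -0.04714285]
```

View pics/top0.png

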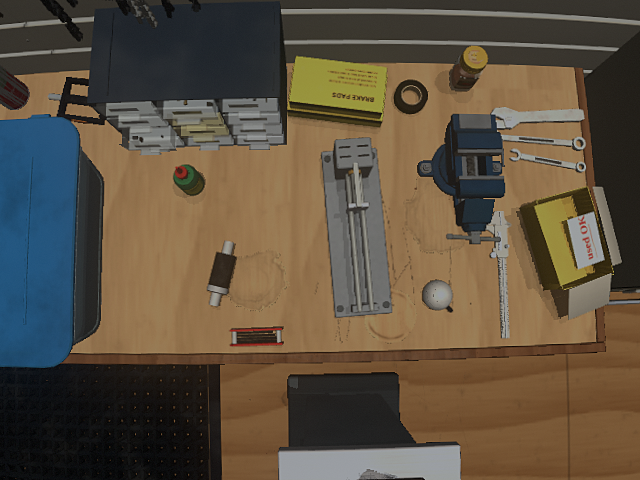

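View pics/side0.png

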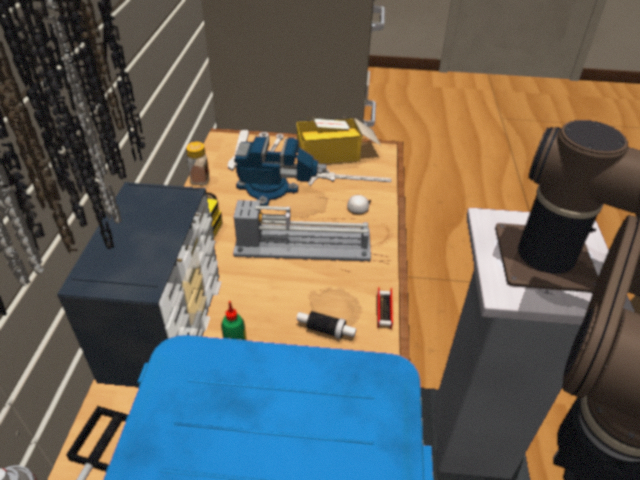

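Top view: cartridge from about (229,243) to (215,303). The cradle base has corners at about (322,152), (372,150), (390,312) and (336,317), with the stop at its upper end (+x). The side view shows the same layout, with the oil bottle at (232,325). Next I'll measure with masks.

Run:
```python
from h import *
c=shot('top'); im=c['frame'].astype(int)
g=im.max(2); sat=im.max(2)-im.min(2)
# barrel
m=np.zeros((480,640),np.uint8); m[225:320,190:255]=((g<110))[225:320,190:255]
n,l,st,ce=cv2.connectedComponentsWithStats(m);k=1+np.argmax(st[1:,4]);print('barrel',st[k],ce[k])
# whole cartridge: barrel or unsaturated bright
m2=np.zeros((480,640),np.uint8); m2[225:320,190:255]=((g<110)|(sat<45))[225:320,190:255]
n,l,st,ce=cv2.connectedComponentsWithStats(m2);k=1+np.argmax(st[1:,4]);print('cart',st[k])
r=cv2.minAreaRect(np.argwhere(l==k)[:,::-1].astype(np.float32));print(r)
b=cv2.boxPoints(r);b=b[np.argsort(b[:,1])];e1=b[:2].mean(0);e2=b[2:].mean(0)
for e in(e1,e2,r[0]):print(e,plane(c,*e,.018))
P1,P2=plane(c,*e1,.018),plane(c,*e2,.018);print('len',np.linalg.norm(P1-P2),'yaw',np.degrees(np.arctan2(*(P1-P2)[[1,0]])))
# cradle base
m3=np.zeros((480,640),np.uint8); m3[130:330,300:410]=(sat<40)[130:330,300:410]
m3=cv2.morphologyEx(m3,cv2.MORPH_OPEN,np.ones((5,5)))
n,l,st,ce=cv2.connectedComponentsWithStats(m3);k=1+np.argmax(st[1:,4]);print('cradle',st[k])
ct=max(cv2.findContours((l==k).astype(np.uint8),0,1)[0],key=cv2.contourArea)
ap=cv2.approxPolyDP(ct,4,True)[:,0];
for p in ap:print(p,plane(c,*p,.012)[:2])
big=np.hstack([cv2.resize(c['frame'][130:330,300:410],None,fx=3,fy=3,interpolation=2),cv2.resize(c['frame'][150:350,150:300],None,fx=3,fy=3,interpolation=2)])
cv2.imwrite('pics/crop1.png',big[:,:,::-1])
```

```text
barrel [207 243  30  64 860] [222.38139535 271.4872093 ]
cart [ 207  241   30   66 1180]
((221.58827209472656, 273.1470947265625), (22.070741653442383, 66.45475006103516), 14.03624439239502)
[229.6471 240.9118] [0.51199659 0.23671464 0.018     ]
[213.52945 305.3824 ] [0.40140859 0.26448246 0.018     ]
(221.58827209472656, 273.1470947265625) [0.4564378  0.25057744 0.018     ]
len 0.11402085848804566 yaw -14.095143090891641
cradle [ 321  137   71  181 9880]
[369 137] [ 0.69654464 -0.010527  ]
[336 139] [0.69327663 0.04878291]
[332 151] [0.67115574 0.05638145]
[321 152] [0.66953059 0.07599956]
[336 317] [0.37850873 0.05511568]
[391 312] [ 0.38513982 -0.0400345 ]
[376 149] [ 0.67418572 -0.02239293]
```

View pics/crop1.png

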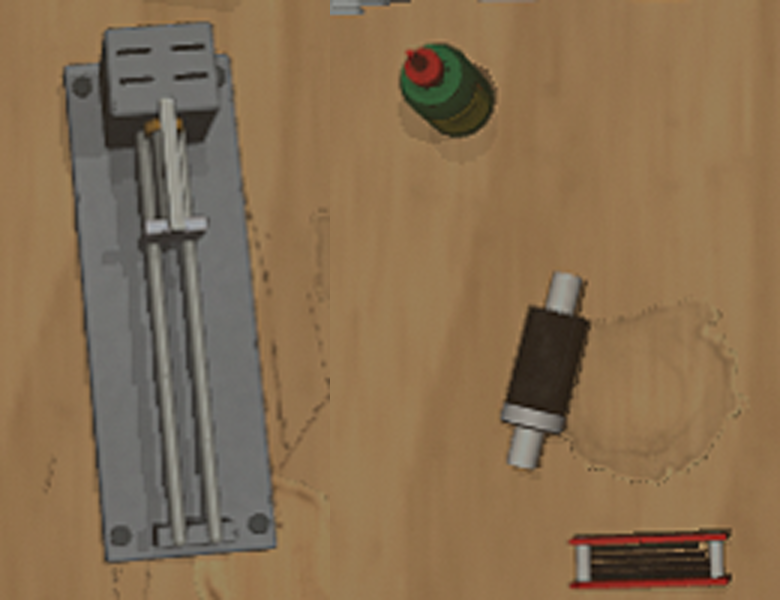

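```bash
cat >> h.py <<'E'
def tri(c1,p1,c2,p2):
    a,d=ray(c1,*p1);b,e=ray(c2,*p2)
    s=np.linalg.lstsq(np.c_[d,-e],b-a,rcond=None)[0]
    x,y=a+s[0]*d,b+s[1]*e; return (x+y)/2,np.linalg.norm(x-y)
E
python3 - <<'E'
from h import *
t=shot('top');s=shot('side')
for a,b in (((72,355),(412,352)),((72,122),(160,347)),((182,168),(231,306))): print(a,tri(t,a,s,b))
print('hex',plane(t,257,337,.01),'bell',plane(t,437,293,.02))
st=readout.get_state();M=R.from_quat(st['tcp_rot']).as_matrix();print(M.round(3))
# cradle centre: rails (z top .055) + pointer/pad; pad top edge at z=.087?
im=t['frame'].astype(int);g=im.max(2)
for v in (215,240,260,280,300):
    row=g[v,335:385];print(v,row)
# housing top corners (z .095)
for p in((335.5,139.5),(370.5,137.5),(372.5,166.5),(337,168.5)):print(p,plane(t,*p,.095)[:2])
E
```

```text
(72, 355) (array([0.32968644, 0.43263117, 0.19954376]), np.float64(0.008816704151480788))
(72, 122) (array([0.6770196 , 0.45219039, 0.18505943]), np.float64(0.0031584205694383614))
(182, 168) (array([0.61799342, 0.29996251, 0.10846862]), np.float64(0.0030490644432796675))
hex [0.34640075 0.1911513  0.01      ] bell [ 0.4160433  -0.11979639  0.02      ]
[[-0.001  0.277  0.961]
 [-0.001  0.961 -0.277]
 [-1.    -0.001 -0.   ]]
215 [101 100 101  99  98  99  99  98  98  99  99 102  92  49  78 116 130 119
  99  88  88  93 107  97  60  65  84 123 138 122 110 112 110 111 112 113
 114 113 113 112 111 111 111 111 111 113 112  99 121 157]
240 [112 113 113 113 113 114 114 113 105  98  99  98  99 104 113  77  70 116
 140 142 106  78  98  99 106 113  94  56  73 117 140 141 107  90 113 112
 111 112 111 110 111 111 110 110 110 112 112 112 115 107]
260 [111 112 113 114 112 111 111 111 111 114 109  96  96  96 103 115  96  58
  80 125 143 132 104  88  98  96 101 116 103  56  80 123 142 134 103  95
 112 109 108 109 110 110 109 111 111 112 110 110 109 110]
280 [111 110 111 112 110 110 111 110 110 112 111 109  94  98  97  98 103 115
  95  63  91 133 151 121 101  94  94  94 103 103  56  65  89 129 146 125
 109 110 110 110 112 113 112 112 111 112 112 111 112 111]
300 [110 112 113 112 112 111 112 111 110 112 113 112 115 110  98  98  98  96
 105 117  98  67 102 138 153 114  93  98  98 104 118 100  58  73  99 136
 147 118 105 112 112 113 112 112 113 112 111 113 113 115]
(335.5, 139.5) [0.66659041 0.05390262]
(370.5, 137.5) [ 0.6695399  -0.00334747]
(372.5, 166.5) [ 0.62081579 -0.00506826]
(337, 168.5) [0.61804874 0.05249714]
```

Request:
drive_tool(steps=[[-3,0,0,0,1],[-3,0,0,0,1],[0,-3,3.6,0,1],[0,-3,3.6,0,1],[0,-3,3.6,0,1],[0,-3,3.6,0,1],[0,-3,3.6,0,1],[0,-3,3.6,0,1],[0,-3,3.6,0,1],[0,-3,3.6,0,1]])

```text
time: 1.25
eef_pos: [0.3979, 0.3365, 0.2915]
tcp_rot: [0.099, 0.7, -0.099, 0.7]
contact_force: [0.7, 0.1, 1.0]
opening: 1.001
```

Request:
drive_tool(steps=[[0,-3,3.6,-2,1],[0,-3,3.6,0,1],[4,0,0,0,1],[4,0,0,0,1],[4,0,0,0,1],[0,0,0,0,1],[0,0,0,0,1]])

```text
time: 1.95
eef_pos: [0.451, 0.2615, 0.1715]
tcp_rot: [0.087, 0.702, -0.087, 0.701]
contact_force: [0.5, 0.2, 1.3]
opening: 0.996
```

Run:
```python
from h import *
c=shot('wrist','w1.png');st=readout.get_state();M=R.from_quat(st['tcp_rot']).as_matrix();print(st['time'],st['eef_pos'],M.round(3).tolist(),c['eye'],c['orientation'])
d=np.array([.4564,.2506,0])-st['eef_pos'];print('tool delta cm',100*M.T@d)
print(proj(c,[.4564,.2506,.018]),proj(c,[.512,.2367,.018]),proj(c,[.4014,.2645,.018]))
```

```text
2.0 [0.45217769 0.26198376 0.17332566] [[0.003, 0.243, 0.97], [0.001, 0.97, -0.243], [-1.0, 0.001, 0.002]] [0.37330155 0.28184453 0.31361908] [-0.12424133 -0.09583666  0.60758086  0.77860447]
tool delta cm [17.33258499 -1.02724205  0.64677048]
[301.85667343 224.40605794] [302.61444278 292.23075516] [301.28507453 149.31562153]
```

View pics/w1.png

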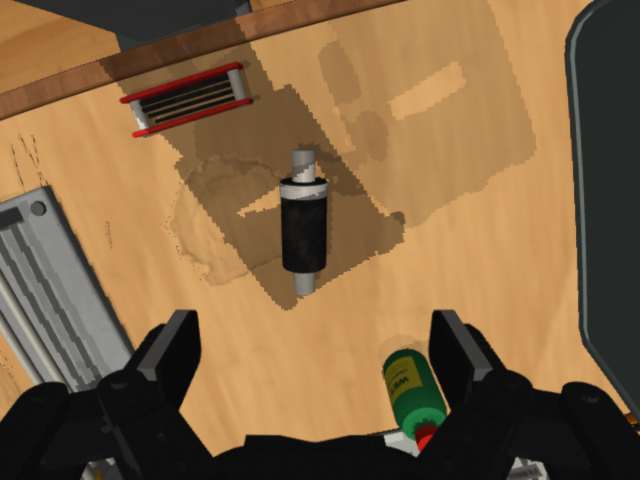

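The wrist view shows the cartridge from (303,150) to (305,294), within about 2 px of my projections. The hex keys are at (190,100) and the bottle at (410,390), both clear of the fingers. Descending.

Request:
drive_tool(steps=[[4,-1.0,0.6,0,1],[4,0,0,0,1],[4,0,0,0,1],[2,0,0,0,1],[1,0,0,0,1],[1,0,0,0,1],[0,0,0,0,1],[0,0,0,0,1]])

```text
time: 2.8
eef_pos: [0.4559, 0.2509, 0.0129]
tcp_rot: [0.087, 0.701, -0.086, 0.703]
contact_force: [0.4, -1.2, 0.2]
opening: 1.004
```

Run:
```python
from h import *
P=[]
for _ in range(4):
    c=shot('wrist');st=readout.get_state();P.append(st['eef_pos'])
M=R.from_quat(st['tcp_rot']).as_matrix();P=np.array(P);print(P.round(4),st['contact_force'])
print('tool delta cm',100*M.T@(np.array([.4564,.2506,0])-P.mean(0)))
```

```text
[[0.4559 0.2508 0.013 ]
 [0.4557 0.2508 0.0128]
 [0.4556 0.2507 0.0127]
 [0.4553 0.2506 0.0124]] [-0.54952439 -0.57244453 -0.60250325]
tool delta cm [1.27210367 0.00458128 0.07680695]
```

Request:
drive_tool(steps=[[0.6,0,0,0,1],[0.4,0,0,0,1],[0,0,0,0,0.6],[0,0,0,0,0.4],[0,0,0,0,0.3],[0,0,0,0,0.2],[0,0,0,0,0.2],[0,0,0,0,0.2],[0,0,0,0,0.2],[0,0,0,0,0.2]], force=80)

```text
time: 4.0
eef_pos: [0.4551, 0.2506, 0.0019]
tcp_rot: [0.087, 0.701, -0.087, 0.702]
contact_force: [0.2, 1.2, 3.9]
opening: 0.382
```

Request:
drive_tool(steps=[[0,0,0,0,0],[0,0,0,0,0],[-0.5,0,0,0,0],[-1,0,0,0,0],[-2,0,0,0,0],[0,0,0,0,0],[0,0,0,0,0]])

```text
time: 4.7
eef_pos: [0.4543, 0.2502, 0.0363]
tcp_rot: [0.087, 0.702, -0.087, 0.702]
contact_force: [-0.1, -0.5, -2.5]
opening: 0.385
```

Run:
```python
from h import *
c=shot('wrist','w2.png');st=readout.get_state();print(st['eef_pos'],st['opening'],st['contact_force'],st['wrist_torque'])
```

```text
[0.45380194 0.24999702 0.03565214] 0.3844642733929955 [-0.56825869  0.03853734 -3.04241618] [ 0.00787995 -0.00216429 -0.02441018]
```

View pics/w2.png

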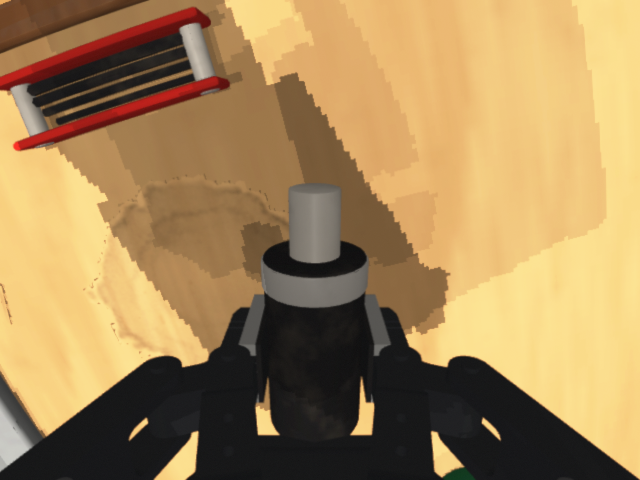

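The cartridge is held squarely mid-barrel: spindle at (315,222), ring at (315,285). Lifting and carrying it over the rails.

Request:
drive_tool(steps=[[-3,0,0,0,0],[-3,0,0,0,0],[-2,0,0,0,0],[0,-3.8,1.1,0,0],[0,-3.8,1.1,0,0],[0,-3.8,1.1,0,0],[0,-3.8,1.1,0,0],[0,-3.8,1.1,0,0],[0,-3.8,1.1,0,0],[0,0,0,0,0]])

```text
time: 5.75
eef_pos: [0.4626, 0.0094, 0.1154]
tcp_rot: [0.088, 0.702, -0.089, 0.701]
contact_force: [0.7, -0.1, -2.3]
opening: 0.379
```

Request:
drive_tool(steps=[[0,0,0,-4,0],[0,0,0,-5,0],[0,0,0,-5,0],[0,0,0,-4.1,0],[0,0,0,0,0],[0,0,0,0,0]])

```text
time: 6.35
eef_pos: [0.4624, 0.0136, 0.1155]
tcp_rot: [-0.024, 0.707, 0.025, 0.706]
contact_force: [0.2, -0.3, -2.6]
opening: 0.383
```

Run:
```python
from h import *
c=shot('wrist','w3.png');st=readout.get_state();M=R.from_quat(st['tcp_rot']).as_matrix();print(st['time'],st['eef_pos'],st['contact_force'],M.round(4).tolist())
t=shot('top','t3.png')
print('wrist f',f(c),c['k1'])
O=np.array([.5147,.0165,0]);a=np.radians(4.05);Y=np.array([np.cos(a),np.sin(a),0]);X=np.array([np.sin(a),-np.cos(a),0])
for n,k in(('w',c),('t',t)):
  for s in(-1,1): print(n,s,[proj(k,O+X*.01*s+Y*y+[0,0,.055]).round(1).tolist() for y in(-.124,-.1,0,.05)])
  print('pad',[proj(k,O+X*s*.017+Y*.04+[0,0,.087]).round(1).tolist() for s in(-1,1)])
```

```text
6.4 [0.46252766 0.0135248  0.11569348] [ 0.53924238  0.02517507 -2.70027916] [[-0.0013, -0.0691, 0.9976], [0.0003, 0.9976, 0.0691], [-1.0, 0.0004, -0.0013]]
wrist f 403.2986802778456 -0.08053337656757642
w -1 [[331.4, 122.4], [330.9, 171.3], [329.0, 343.1], [328.1, 411.1]]
w 1 [[290.4, 122.5], [291.2, 171.4], [294.7, 343.2], [296.2, 411.1]]
pad [[342.9, 438.1], [280.7, 438.1]]
t -1 [[359.8, 310.1], [358.5, 295.5], [352.8, 235.3], [350.0, 205.8]]
t 1 [[371.9, 309.0], [370.5, 294.4], [364.7, 234.3], [361.8, 204.8]]
pad [[347.7, 208.7], [368.6, 207.0]]
```

View pics/w3.png

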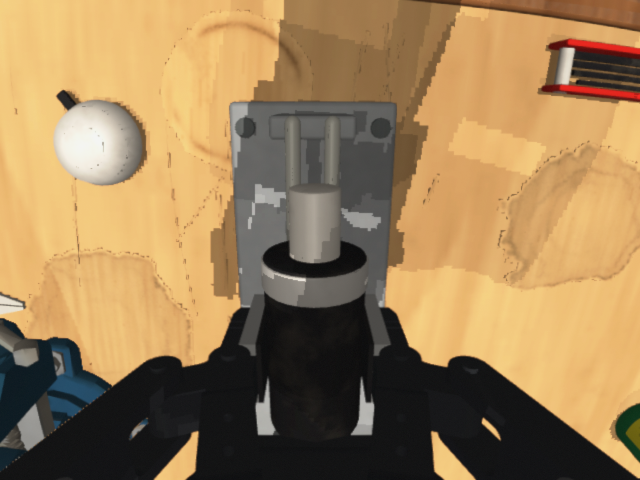

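View pics/t3.png

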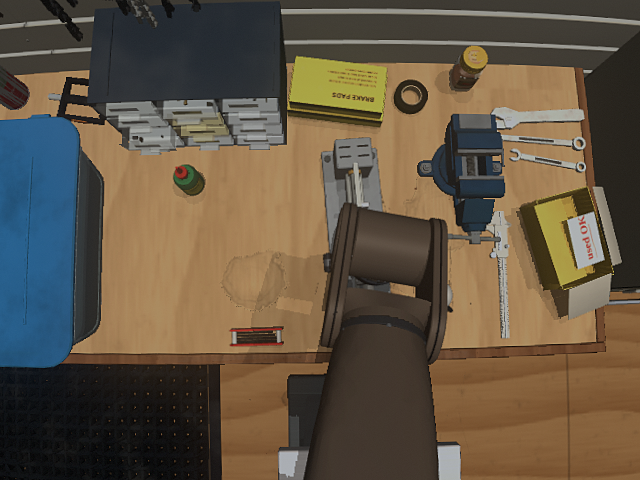

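The wrist view shows rail ends at (292,122) and (331,122), against predictions of (290,122) and (331,122). The spindle at (315,222) sits between them, so alignment is within about 0.5 mm. The bystanders haven't moved. Lowering.

Request:
drive_tool(steps=[[2,0,0,0,0],[2,0,0,0,0],[1,0,0,0,0],[0.5,0,0,0,0],[0,0,0,0,0],[0,0,0,0,0]])

```text
time: 7.05
eef_pos: [0.4637, 0.013, 0.062]
tcp_rot: [-0.025, 0.706, 0.025, 0.707]
contact_force: [0.0, -0.8, -2.6]
opening: 0.383
```

Request:
drive_tool(steps=[[0.2,0,0,0,0],[0.1,0,0,0,0],[0,0,0,0,0],[0,0,0,0,0]])

```text
time: 7.45
eef_pos: [0.4631, 0.0131, 0.0585]
tcp_rot: [-0.025, 0.707, 0.025, 0.707]
contact_force: [0.4, -0.5, -2.2]
opening: 0.386
```

Request:
drive_tool(steps=[[0.2,0,0,0,0],[0.1,0,0,0,0],[0,0,0,0,0],[0,0,0,0,0]])

```text
time: 7.85
eef_pos: [0.4629, 0.0131, 0.0552]
tcp_rot: [-0.025, 0.707, 0.025, 0.707]
contact_force: [0.2, 0.8, -2.8]
opening: 0.379
```

Request:
drive_tool(steps=[[0.1,0,0,0,0],[0,0,0,0,0],[0,0,0,0,0]])

```text
time: 8.15
eef_pos: [0.4633, 0.013, 0.0549]
tcp_rot: [-0.025, 0.707, 0.025, 0.707]
contact_force: [-2.4, -0.0, 4.1]
opening: 0.382
```

Contact at Fz = +4 N, at the expected height. I'll briefly open so the cartridge settles in the rails, then regrip.

Request:
drive_tool(steps=[[0,0,0,0,0.55],[0,0,0,0,0.55],[0,0,0,0,0.55],[0,0,0,0,0.55]])

```text
time: 8.55
eef_pos: [0.4631, 0.0131, 0.0543]
tcp_rot: [-0.025, 0.707, 0.025, 0.707]
contact_force: [0.2, -0.3, 0.1]
opening: 0.551
```

Request:
drive_tool(steps=[[0,0,0,0,0.2],[0,0,0,0,0],[0,0,0,0,0],[0,0,0,0,0],[0,0,0,0,0],[0,0,0,0,0]])

```text
time: 9.15
eef_pos: [0.4633, 0.0124, 0.0549]
tcp_rot: [-0.025, 0.707, 0.024, 0.707]
contact_force: [-2.7, -4.3, 5.2]
opening: 0.38
```

Run:
```python
from h import *
c=shot('wrist');st=readout.get_state();print(st['time'],st['eef_pos'],st['contact_force'],st['wrist_torque'],st['opening'])
s=shot('side');
cv2.imwrite('pics/s4.png',np.hstack([cv2.resize(c['frame'],(400,300))[:,:,::-1],cv2.resize(s['frame'][150:300,190:390],(400,300),interpolation=2)[:,:,::-1]]))
```

```text
9.2 [0.46329347 0.01245307 0.05482963] [-2.46168049 -4.99788913  5.6196185 ] [-0.75882565  0.40249569 -0.03250296] 0.38456321194039933
```

View pics/s4.png

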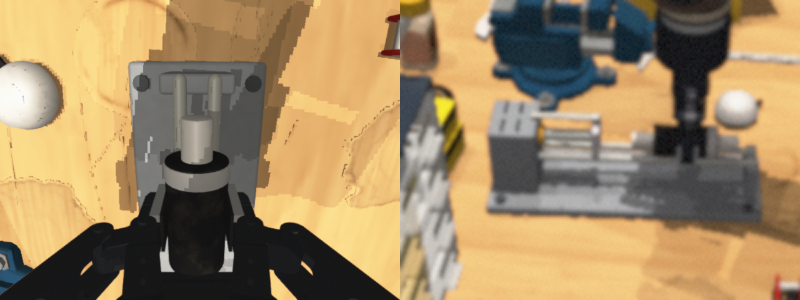

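The side crop shows the cartridge on the rails, well clear of the pad at (597,128). In the wrist crop it sits centred between the rails. There is a 5 N lateral load, so I'll shift −0.06 cm sideways to relieve it and then slide.

Request:
drive_tool(steps=[[0,-0.06,0,0,0],[0,0,0.3,0,0],[0,0,0.5,0,0],[0,0,0.5,0,0],[0,0,0.5,0,0],[0,0,0.5,0,0],[0,0,0.3,0,0],[0,0,0,0,0],[0,0,0,0,0]])

```text
time: 10.15
eef_pos: [0.4864, 0.014, 0.0547]
tcp_rot: [-0.025, 0.71, 0.025, 0.704]
contact_force: [-12.3, -4.5, 14.0]
opening: 0.386
```

Run:
```python
from h import *
st=readout.get_state();O=np.array([.5147,.0165,0]);a=np.radians(4.05)
d=np.array(st['eef_pos'])-O;print('X,Y mm',1e3*(d[0]*np.sin(a)-d[1]*np.cos(a)),1e3*(d[0]*np.cos(a)+d[1]*np.sin(a)),st['contact_force'],st['wrist_torque'])
```

```text
X,Y mm 0.5235425433906039 -28.391788685163792 [-12.2672748   -4.46170336  14.02732099] [-0.7819262   1.77883314 -0.00662428]
```

Request:
drive_tool(steps=[[-0.1,-0.04,0,0,0],[0,0,0,0,0],[0,0,0,0,0]])

```text
time: 10.45
eef_pos: [0.4882, 0.0141, 0.0549]
tcp_rot: [-0.025, 0.707, 0.025, 0.706]
contact_force: [-3.8, -3.1, 1.3]
opening: 0.385
```

```bash
cat >> h.py <<'E'
def rep():
    st=readout.get_state();O=np.array([.5147,.0165,0]);a=np.radians(4.05);d=np.array(st['eef_pos'])-O
    F=R.from_euler('z',-a).apply(st['contact_force']);M=R.from_quat(st['tcp_rot']).as_matrix()
    print('t',st['time'],'X,Y,Z mm',(1e3*np.array([d[0]*np.sin(a)-d[1]*np.cos(a),d[0]*np.cos(a)+d[1]*np.sin(a),d[2]])).round(1),'F along,left,up',F.round(1),'T',np.round(st['wrist_torque'],2),'pitch,yaw deg',np.degrees([M[0,0],np.arctan2(M[1,2],M[0,2])]).round(2))
E
python3 - <<'E'
from h import *
rep()
s=shot('side');rep()
cv2.imwrite('pics/s5.png',cv2.resize(s['frame'][180:270,220:380],(800,450),interpolation=2)[:,:,::-1])
E
```

```text
t 10.45 X,Y,Z mm [  0.5 -26.6  54.9] F along,left,up [-4.  -2.8  1.3] T [-0.28  0.52  0.08] pitch,yaw deg [-0.11  4.01]
t 10.5 X,Y,Z mm [  0.6 -26.4  54.9] F along,left,up [-3.3 -1.1  2.2] T [-0.27  0.45  0.01] pitch,yaw deg [-0.09  4.01]
```

View pics/s5.png

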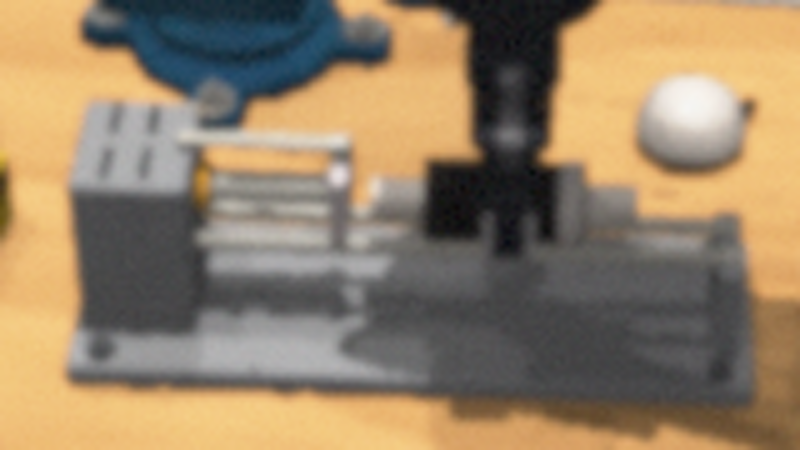

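The side view shows the pad face at column 348 and the spindle end at 370, a gap of about 9 mm. The pointer tip is at 180, and the marks are at about 150 and 113. The load is relieved, so I'll slide to contact.

Request:
drive_tool(steps=[[0,0,0.2,0,0],[0,0,0.3,0,0],[0,0,0.3,0,0],[0,0,0.2,0,0],[0,0,0,0,0],[0,0,0,0,0]])

```text
time: 11.1
eef_pos: [0.4992, 0.0148, 0.055]
tcp_rot: [-0.025, 0.706, 0.025, 0.707]
contact_force: [-0.2, -1.3, -2.2]
opening: 0.385
```

Run:
```python
from h import *
rep()
```

```text
t 11.1 X,Y,Z mm [  0.6 -15.6  55. ] F along,left,up [-0.3 -1.3 -2.2] T [-0.19  0.09 -0.06] pitch,yaw deg [0.04 4.  ]
```

Request:
drive_tool(steps=[[0.04,0,0.2,0,0],[0,0,0.3,0,0],[0,0,0.3,0,0],[0,0,0.2,0,0],[0,0,0,0,0],[0,0,0,0,0]])

```text
time: 11.7
eef_pos: [0.5068, 0.0153, 0.0548]
tcp_rot: [-0.025, 0.709, 0.025, 0.704]
contact_force: [-8.9, -3.0, 5.2]
opening: 0.383
```

Run:
```python
from h import *
rep();shot('top','t5.png');rep()
```

```text
t 11.7 X,Y,Z mm [ 0.7 -7.9 54.8] F along,left,up [-9.1 -2.4  5.2] T [-0.39  1.3  -0.01] pitch,yaw deg [-0.38  4.05]
t 11.75 X,Y,Z mm [ 0.7 -7.9 54.8] F along,left,up [-9.6 -1.8  6. ] T [-0.41  1.3  -0.03] pitch,yaw deg [-0.37  4.05]
```

Request:
drive_tool(steps=[[-0.05,0,0.2,0,0],[0,0,0.2,0,0],[0,0,0.2,0,0],[0,0,0.2,0,0],[0,0,0.2,0,0],[0,0,0,0,0],[0,0,0,0,0]])

```text
time: 12.45
eef_pos: [0.5148, 0.0158, 0.0549]
tcp_rot: [-0.025, 0.711, 0.025, 0.702]
contact_force: [-14.1, -4.4, 9.0]
opening: 0.385
```

Run:
```python
from h import *
rep();s=shot('side');t=shot('top');rep()
cv2.imwrite('pics/s6.png',np.vstack([cv2.resize(s['frame'][180:240,220:380],(800,300),interpolation=2),cv2.resize(t['frame'][130:190,290:450],(800,300),interpolation=2)])[:,:,::-1])
```

```text
t 12.45 X,Y,Z mm [ 0.7  0.1 54.9] F along,left,up [-14.4  -3.4   9. ] T [-0.65  2.09 -0.05] pitch,yaw deg [-0.69  4.07]
t 12.55 X,Y,Z mm [ 0.7  0.  54.8] F along,left,up [-13.8  -3.1   9. ] T [-0.66  2.06 -0.1 ] pitch,yaw deg [-0.69  4.07]
```

View pics/s6.png

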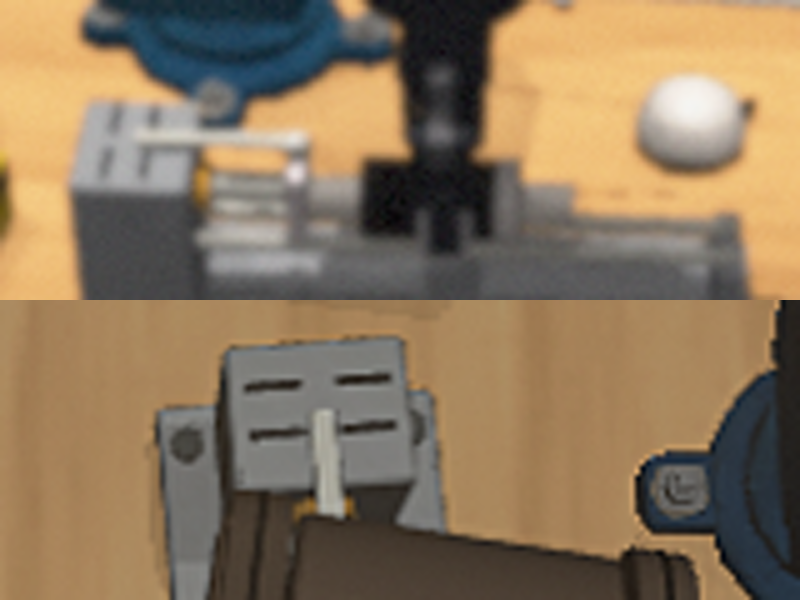

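Top crop: the pointer tip at row 408 lies between the marks at rows 431 and 382, about half way, so the press is about 19 mm. That agrees with the TCP estimate of about 17.5 mm. I'll hold for a second to check it stays steady.

Request:
drive_tool(steps=[[0,0,0,0,0],[0,0,0,0,0],[0,0,0,0,0],[0,0,0,0,0],[0,0,0,0,0],[0,0,0,0,0],[0,0,0,0,0],[0,0,0,0,0],[0,0,0,0,0],[0,0,0,0,0]])

```text
time: 13.55
eef_pos: [0.5148, 0.0158, 0.0548]
tcp_rot: [-0.025, 0.711, 0.025, 0.702]
contact_force: [-14.1, -3.8, 7.9]
opening: 0.382
```

Run:
```python
from h import *
rep();t=shot('top');c=shot('wrist')
cv2.imwrite('pics/f7.png',np.hstack([cv2.resize(t['frame'][130:190,300:380],(400,300),interpolation=2),cv2.resize(c['frame'],(400,300))])[:,:,::-1])
```

```text
t 13.55 X,Y,Z mm [ 0.7  0.  54.8] F along,left,up [-14.4  -2.8   7.9] T [-0.62  2.01 -0.07] pitch,yaw deg [-0.69  4.07]
```

View pics/f7.png

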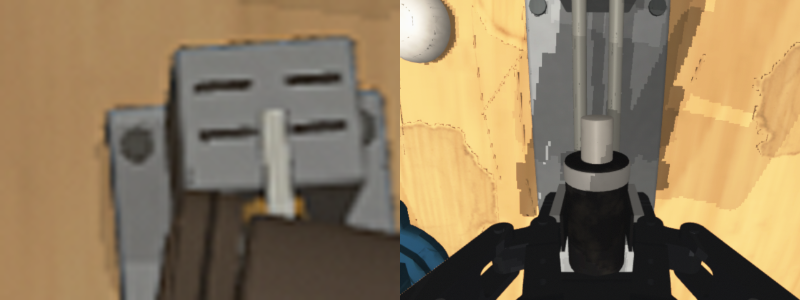

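The pointer tip at (272,108) is unchanged, between the marks at rows 130 and 83. The cartridge is centred on the rails and still gripped. Handing in.

```bash
python3 -c "
from plant import sign_off;print(sign_off())"
```

```text
the job is handed in; nothing more can be done
None
```

The cartridge is pressed against the sprung stop with the gauge pointer between the two marks, and the arm is still holding it. I handed the job in at about 13.7 s of the 40 s allowed.

I picked it up mid-barrel and laid it on the rails about 34 mm clear of the stop. I opened the jaws briefly so it could settle there, gripped it again, then slid it along to the stop.

**Last checks, after a 1 s hold**
- **Pointer:** the tip stands about half way between the marks. The picture gives about 19 mm of press and the arm position about 17.5 mm. Both are inside 12–28 mm and far from the 40 mm end of travel.
- **Steadiness:** the arm pose and the pointer did not change over the hold. The 80 N grip still holds, and the cartridge looks centred on both rails.
- **Forces:** about 14 N along the rails, more than the roughly 9 N the spring should take; I put the rest down to friction on the rails. There is also about 8 N upward from the rails and 3 N sideways.
- **Bystanders:** the arm never came near the bell, hex keys or oil bottle. The bell still looked in place in the last picture. The hex keys and bottle were last seen in place before the press, and I did not measure any of the three again at the end.

**Small flaws**
- The tool is pitched about 0.7° under the load, so the cartridge could be tilted by up to that much.
- Early in the slide the downward load rose to 14 N. I eased it before touching the stop.

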